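# Third hand: hold a loudspeaker-cabinet brace against the sprung stop

## Task

Take the larger board, the brace with the window, out of the rack, set it upright edgewise into the groove of the screwing jig and slide it along the groove against the cork pad of the sprung stop. Press with about 10 N, so that the stop is pushed about half-way in (12 mm), without ramming it to its end, and finish while still holding it pressed there, steady, so that I can drive the screws. Leave the small board and the other things on the bench where they are.

Things in the scene. Friction and masses are not known exactly. Their poses are not given: they have to be found in the camera images.
- brace: The brace: light wooden board, upright on its long edge in one of the two rack slots, 110 mm long (its x) x 9 mm thick (y) x 95 mm tall (z), about 70 g, with an eight-cornered window of 54 x 41 mm; solid from the top edge to 32 mm below it. Origin: centre of its bottom edge. Pinch it from above across its thickness. Symmetric: either end may lead.
- spare: The small plain board, to be left alone: 80 mm long (x) x 9 mm (y) x 65 mm tall (z), standing in the other rack slot. Origin: centre of its bottom edge.
- rack: Board rack, fixed to the bench: wooden base 130 x 130 x 12 mm with two open-topped and open-ended slots along its x, centred at y = +38 and -38 mm; each slot is 12 mm wide, its floor 12 mm and its walls' tops 45 mm above the bench. Origin: centre of its underside.
- jig: Fixed screwing jig, plywood base 270 (x) x 120 (y) x 15 mm. Origin: centre of underside; x runs along the groove to the stop. Groove between two rails at y = 0, x = -115 to +35 mm: 13 mm wide, floor 15 mm up, straight walls to 39 mm, then flared to 29 mm wide at 49 mm (rail tops). Open at top and -x end. Past its +x end: sprung stop, then its steel housing at x = 93 to 117 mm, 88 mm high.
- stop (a joint): Travel of the sprung stop along the jig's +x, in m: 0 at rest (no preload), 0.024 pushed fully in; spring 800 N/m, so 0.012 is 9.6 N. It springs back when let go.
- pad_face (a point): Centre of the flat face of the cork pad (50 mm wide, 60 mm tall) on the sprung stop, moving with it; the face looks along the jig's -x; at rest at jig x = +45 mm, y = 0, 50 mm above the jig's underside. The brace's end edge is pressed on it.
- driver: Bystander: loudspeaker driver lying face down, 140 mm diameter, 70 mm high. Origin: centre of its underside.
- screwdriver: Bystander: screwdriver lying flat, in the middle between jig and rack. Origin: underside of its middle.
Mind the look-alikes: they are no part of the job. What is shaped like the brace but black or green is not meant.

How it is judged (in metres and radians):
On the way:
1. the brace stands upright in the groove of the jig (y of brace in the frame of jig between -0.006 and 0.006 m and z of brace in the frame of jig below 0.021 m and x of brace in the frame of jig between -0.1 and 0.03 m and angle between the x axis of brace and the x axis of jig, either way round below 0.08 rad and angle between brace's own z axis and vertical below 0.12 rad), for 0.1 s.
At the end, for the whole second after the job is handed in: The brace stands in the groove (6 mm from its middle line and floor, 0.08 rad in direction, 0.12 rad of upright), at rest, the fingers touching it and pressing it on the cork pad with 6 to 13.5 N, stop pushed in 7.5 to 16.5 mm, throughout the last second (all of step 1 and contact force between brace and stop between 6 and 13.5 N and value of joint stop between 0.0075 and 0.0165 m and linear speed of brace below 0.02 m/s and contact force between the fingers and brace above 0.5 N); the arm keeps its last pose, push and grip.
It fails at once if the brace or anything else rams the sprung stop to the end of its travel (value of joint stop above 0.0235 m).
It fails at once if a bystander is disturbed: small board, driver or screwdriver moved by more than 30 mm (distance of any of spare, driver, screwdriver from where it was at the start of the episode above 0.03 m).
It also fails if it takes over 45 s, if anything falls off the work surface, if the arm or the gripper's body presses on something with over 40 N, if the wrist force passes 120 N, or if a joint passes its speed limit or range.

## Robot

A 7-joint arm with a two-finger parallel gripper is mounted at the origin on the work surface. World frame = base frame: x ahead of the robot, y to its left, z up, the work surface at z = 0. Lengths are in mm, angles in rad, forces in N, time in s.
With the tool pointing down it reaches from about 400 to 875 mm from the base axis. Payload 19.3 kg.
Tool frame: the origin (TCP) lies at the very end of the fingers, on their centre line; the grasp point (between the pads) lies 19 mm behind it (grip_point_offset is the z of the grasp point in the tool frame, in mm); z points along the fingers, x is the direction in which the jaws open and shut, and the axes are right-handed (so a half turn about z gives the same grasp; the last joint's range is limited). The gripper opens to 85 mm and grips with 20 to 120 N. Pads are 22 mm wide; open, the fingers measure 114 mm over their backs; the gripper's body (76 mm by 85 mm) begins 54 mm behind the grasp point. The pads swing forward as they close: fully open they stand 13 mm farther back than shut.
Start: joints at [1.271, 0.521, -0.036, 1.599, 0.021, 1.021, -0.113], TCP at [142.336, -608.568, 231.291] pointing down, gripper open.
Joint ranges: [-2.91, 2.91], [-0.3, 2.13], [-1.5, 1.42], [0.17, 2.43], [-1.26, 4.41], [0.16, 1.93], [-2.52, 2.52]. Speed limits (rad/s): [1.89, 1.89, 2.39, 2.39, 3.01, 3.01, 3.01].

## Interface

Orientations are given as a 3x3 rotation matrix whose columns are the frame's x, y, z axes.
In Python, from workcell import movep, movel, goto_joints, open_gripper, clamp, wait, inverse_kinematics, read_state, camera, PlanningError, finish_job, grip_point_offset gives the robot as it stands. Calls block until the motion is done:
- movep(position, orientation): joint-space move of the TCP to a pose.
- movel(position, frame=None, max_speed=150, guard=None): straight line of the TCP; frame=None keeps the orientation; max_speed is the mean speed in mm/s. With guard (N) it stops when the force on the tool has changed by that much, and returns True; else False.
- goto_joints(angles): joint-space move.
- open_gripper() and clamp(): open the fingers fully, or close them until they stop; the grip force is fixed at half the most.
- wait(seconds).
- inverse_kinematics(position, orientation): joint angles nearest the present ones, or None.
- read_state(): the state.
- camera(name): name is "side" or "top" or "wrist"; returns a dict with "image" (400x640x3 uint8, blue, green, red), "range_z" (400x640 float32, mm along the optical axis (not along the pixel's ray), 0 where there is no reading), "fx", "fy", "cx", "cy" (pixels), "cam_to_world" (4x4, takes a point from camera to world coordinates). Camera axes: x right, y up, looking along -z (the intrinsics and any distortion apply to the point x, -y, -z); pixel columns grow to the right and rows downward; lengths in mm; the calibration is good to about 2 mm. A picture is of the moment at which its call begins.
A pose or a line that the arm cannot do raises PlanningError and nothing moves.
- finish_job(): hands the job in, once; it reports no verdict.
The state is a dict: "time": time; "qpos": joint angles; "qvel": joint speeds; "joint_efforts": joint torques, N m; "eef_pos": TCP position; "tool_rot": TCP orientation; "ft_force": force on the tool from outside, world axes, zero at the start; "torque": the same for the moment, N m; "finger_gap": finger opening in mm.
Only numpy, scipy, OpenCV 4.12 (cv2) and the standard library are available. Lean on these libraries where they do the work, as an engineer would, in place of code of your own. Each camera call takes 0.05 s, during which the arm holds its last target.

## Working session

There is one attempt and no reset: what is moved stays moved. The work goes in short steps, each a Python script; the robot and the scene stay as the last script left them, time stands still between calls to the robot, and variables do not carry over. Pictures are saved under pics/ and viewed, and the job is handed in when it is done.

```bash
ls; mkdir -p pics
python3 - <<'E'
from workcell import *
import cv2,numpy as np
for n in("top","side","wrist"):
    c=camera(n); cv2.imwrite(f"pics/{n}0.png",c["image"]); np.savez(f"{n}0.npz",**c)
    print(n,c["fx"],c["fy"],c["cx"],c["cy"],c.keys(),np.round(c["cam_to_world"],3).tolist(),(c["range_z"]>0).mean())
s=read_state();print(s["time"],s["eef_pos"],s["tool_rot"],s["ft_force"],s["finger_gap"],grip_point_offset)
E
```

```text
pics
top 463.76648353975423 463.76648353975423 328.11832023060373 200.1613921544632 dict_keys(['image', 'range_z', 'fx', 'fy', 'cx', 'cy', 'cam_to_world']) [[0.003, 0.992, -0.125, 436.053], [-1.0, 0.005, 0.013, 38.389], [0.014, 0.125, 0.992, 1131.27], [0.0, 0.0, 0.0, 1.0]] 0.99599609375
side 427.70200969376407 427.70200969376407 310.61073286330156 200.20182695570475 dict_keys(['image', 'range_z', 'fx', 'fy', 'cx', 'cy', 'cam_to_world']) [[0.723, 0.409, -0.557, 116.604], [-0.691, 0.444, -0.571, -448.891], [0.014, 0.797, 0.604, 570.348], [0.0, 0.0, 0.0, 1.0]] 0.99612109375
wrist 319.42715869160736 319.42715869160736 317.99094009912375 196.8162480896261 dict_keys(['image', 'range_z', 'fx', 'fy', 'cx', 'cy', 'cam_to_world']) [[0.228, 0.933, 0.279, 212.529], [-0.974, 0.219, 0.065, -592.038], [-0.0, -0.287, 0.958, 374.202], [0.0, 0.0, 0.0, 1.0]] 0.99589453125
0.15 [ 142.30914067 -608.33512801  230.88797222] [[ 2.27803688e-01 -9.73707052e-01 -2.38612966e-04]
 [-9.73706733e-01 -2.27803807e-01  7.90172588e-04]
 [-8.23753563e-04  5.23348216e-05 -9.99999659e-01]] [0.08226051 0.09553697 0.06118859] 85.79120414565129 -18.700000000000003
```

View pics/top0.png

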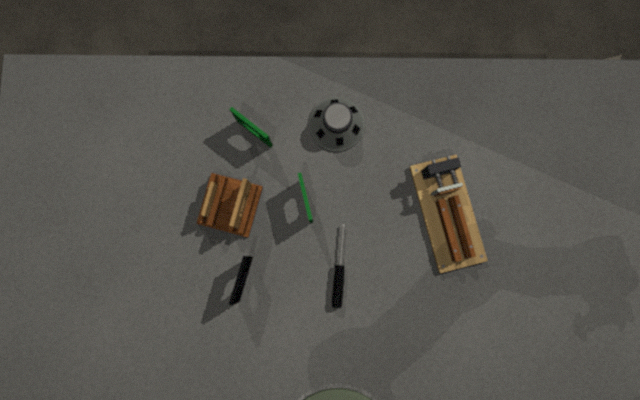

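View pics/side0.png

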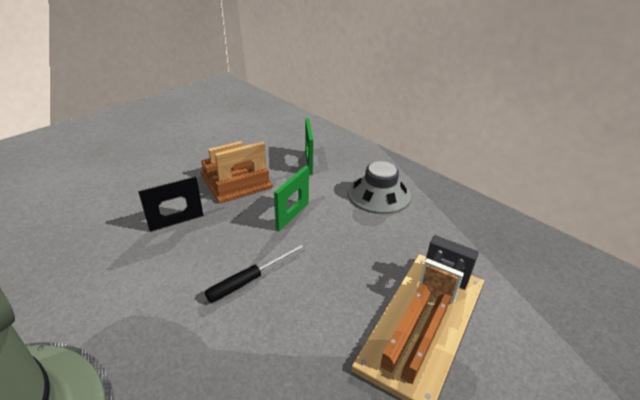

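The top view shows the rack at about (231,205). The taller board is in its right slot at (240,205) and the spare in the left slot at (208,200). The jig is at (447,212) with its stop toward the top of the image, and the screwdriver is at (340,265). The green boards at (250,127) and (305,197) and the black one at (242,280) are decoys.

```bash
cat > h.py <<'E'
import numpy as np,cv2
def cloud(c):
    z=np.asarray(c["range_z"],float);v,u=np.mgrid[:z.shape[0],:z.shape[1]]
    p=np.stack([(u-c["cx"])/c["fx"]*z,-(v-c["cy"])/c["fy"]*z,-z],-1)
    M=np.asarray(c["cam_to_world"]);w=p@M[:3,:3].T+M[:3,3];w[z<=0]=np.nan
    return w
def ray_plane(c,uv,h):
    uv=np.atleast_2d(np.asarray(uv,float));M=np.asarray(c["cam_to_world"])
    d=np.stack([(uv[:,0]-c["cx"])/c["fx"],-(uv[:,1]-c["cy"])/c["fy"],-np.ones(len(uv))],-1)@M[:3,:3].T
    return M[:3,3]+d*((h-M[2,3])/d[:,2])[:,None]
def rect(pts):
    (c,(w,h),a)=cv2.minAreaRect(np.float32(pts)); b=cv2.boxPoints((c,(w,h),a))
    e=[b[1]-b[0],b[2]-b[1]]; L=max(e,key=np.linalg.norm); 
    return np.round(c,1),np.round(sorted((w,h)),1),round(float(np.degrees(np.arctan2(L[1],L[0])))%180,2)
E
python3 - <<'E'
import numpy as np,cv2
from h import *
c=dict(np.load("top0.npz"));w=cloud(c);img=c["image"]
z=w[...,2]
bench=z[(abs(z)<30)];print("bench z",np.median(bench))
def comp(m,name,minn=15):
    n,l,st,ce=cv2.connectedComponentsWithStats(m.astype(np.uint8))
    for i in range(1,n):
        if st[i,4]>=minn:
            p=w[l==i]; uv=np.argwhere(l==i)[:,::-1]
            print(name,st[i,4],ce[i].round(0),"z",np.nanmedian(p[:,2]).round(1),rect(p[:,:2]))
comp((z>100)&(z<125),"100-115")
comp((z>70)&(z<100),"70-85")
comp((z>44)&(z<60),"44-55")
comp((z>9)&(z<200),"obj",80)
import sys
for n,(x0,y0,x1,y1) in dict(rack=(190,160,330,320),jig=(400,140,500,280)).items():
    k=img[y0:y1,x0:x1]; cv2.imwrite(f"pics/{n}c.png",cv2.resize(k,None,fx=4,fy=4,interpolation=cv2.INTER_CUBIC)[:600,:800])
E
```

```text
bench z -0.8642512301983061
100-115 225 [238. 202.] z 105.9 (array([560. , 224.7]), array([  9.7, 110.1]), 165.32)
70-85 27 [340. 108.] z 70.7 (array([790.4,  -1.9]), array([17.2, 18.5]), 15.04)
70-85 255 [250. 124.] z 93.1 (array([745.8, 207.5]), array([  9.8, 110.8]), 51.87)
70-85 23 [333. 113.] z 70.5 (array([777. ,  12.4]), array([ 8.3, 32. ]), 52.38)
70-85 19 [342. 116.] z 70.8 (array([770.5,  -8.3]), array([13.7, 15.3]), 107.12)
70-85 41 [334. 123.] z 70.9 (array([753.3,  11.6]), array([25.5, 29.3]), 111.48)
70-85 16 [345. 121.] z 71.2 (array([757.2, -16.4]), array([ 8.3, 15.1]), 107.57)
70-85 693 [445. 174.] z 83.5 (array([ 629.3, -247.2]), array([77.3, 80.6]), 14.29)
70-85 197 [305. 197.] z 93.9 (array([575.7,  77.1]), array([  8.9, 110.2]), 14.01)
70-85 122 [241. 204.] z 85.9 (array([558. , 220.7]), array([  1.8, 108.1]), 165.02)
70-85 159 [208. 198.] z 75.8 (array([571.3, 300.4]), array([10.8, 79.2]), 164.61)
70-85 294 [238. 280.] z 93.3 (array([387.6, 223. ]), array([ 10. , 110.1]), 164.31)
44-55 47 [336. 130.] z 52.8 (array([743.2,   4.2]), array([18.9, 62.3]), 85.25)
44-
[... 768 characters left out ...]
ray([513.4, 229.6]), array([ 8.9, 38.6]), 1.39)
obj 1918 [337. 123.] z 33.9 (array([769.,   3.]), array([124.9, 128.2]), 83.79)
obj 417 [251. 127.] z 85.6 (array([745.6, 207.3]), array([  9.9, 111.3]), 51.77)
obj 5411 [448. 214.] z 16.2 (array([ 546.7, -268.5]), array([121.1, 269.8]), 14.5)
obj 204 [305. 197.] z 93.8 (array([575.7,  77.1]), array([  8.9, 110.2]), 14.02)
obj 2687 [229. 205.] z 40.9 (array([564.4, 262.1]), array([129.5, 129.9]), 165.51)
obj 554 [339. 279.] z 21.0 (array([419.6,  -5.1]), array([ 25.5, 198.8]), 175.24)
obj 491 [241. 280.] z 84.2 (array([387.6, 223. ]), array([ 10. , 110.2]), 164.31)
obj 238 [339. 396.] z 11.0 (array([124.4,  -6.4]), array([ 22.4, 104. ]), 89.92)
```

View pics/rackc.png

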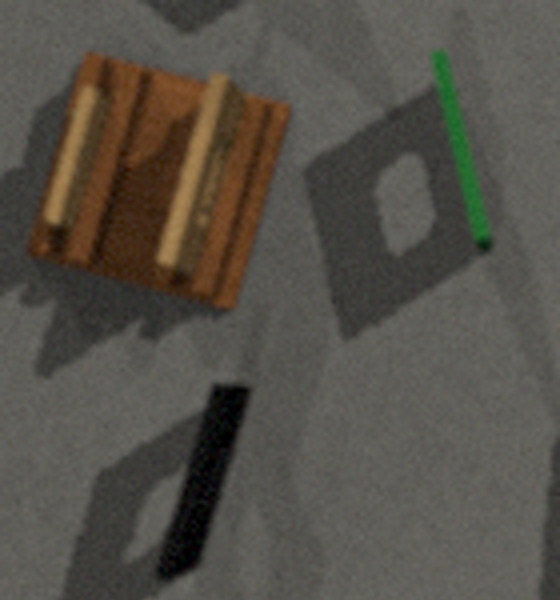

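View pics/jigc.png

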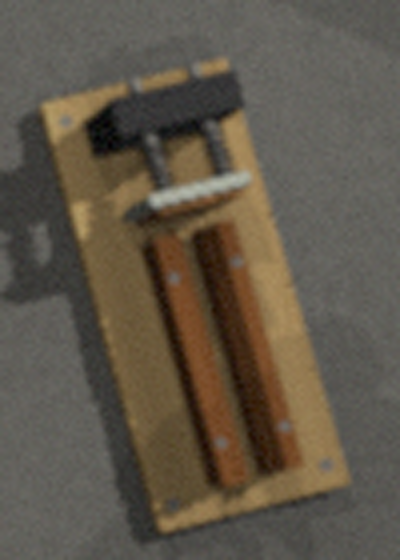

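```bash
cat >> h.py <<'E'
def R(deg):
    a=np.radians(deg);x=np.array([np.cos(a),np.sin(a),0]);z=np.array([0,0,-1.]);return np.column_stack([x,np.cross(z,x),z])
def st():
    from workcell import read_state
    s=read_state();print("t",round(s["time"],2),"tcp",np.round(s["eef_pos"],1),"ft",np.round(s["ft_force"],2),"gap",round(s["finger_gap"],1),"q",np.round(s["qpos"],2));return s
def snap(n,tag):
    from workcell import camera
    c=camera(n);cv2.imwrite(f"pics/{n}{tag}.png",c["image"]);np.savez(f"{n}{tag}.npz",**c);return c
E
python3 - <<'E'
from workcell import *
from h import *
print(inverse_kinematics([560,224.7,76],R(-104.6)),inverse_kinematics([508,-278.5,79],R(-75.5)))
movep([530,224.7,200],R(-104.6)); st()
c=snap("wrist","1"); w=cloud(c);z=w[...,2]
for lo,hi in((97,118),(70,84)):
    n,l,s_,ce=cv2.connectedComponentsWithStats(((z>lo)&(z<hi)).astype(np.uint8))
    for i in range(1,n):
        if s_[i,4]>60: print(lo,s_[i],np.nanmedian(z[l==i]).round(1),rect(w[l==i][:,:2]))
E
```

```text
[-0.73483968  0.72703653  0.37991687  1.78851286 -0.39203784  0.70118553
 -1.96453435] [ 0.48709245  0.65224244 -0.12467347  1.83379005  0.12294214  0.66298679
 -1.02698418]
t 3.37 tcp [530.3 224.  200.1] ft [ 1.17 -0.04  0.21] gap 85.5 q [-0.77  0.51  0.38  1.78 -0.23  0.9  -2.11]
97 [ 299   85   14  146 1796] 107.7 (array([560. , 224.7]), array([  9.1, 109.3]), 165.44)
70 [ 448   23   58  132 1112] 77.4 (array([574.8,  81.2]), array([  1.8, 110.2]), 13.93)
70 [ 208  117   22   93 1199] 77.5 (array([571.7, 300.2]), array([10.1, 78.8]), 165.57)
70 [349 270  15  78 216] 77.0 (array([401.3, 219.5]), array([ 9.1, 84.1]), 164.55)
```

View pics/wrist1.png

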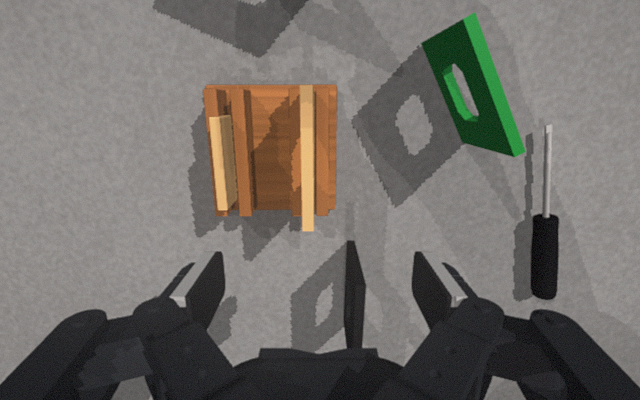

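The wrist view shows the brace upright at (308,158) and the spare at (222,162). Both cameras put the brace's top edge at (560, 224.7), 165.4°. I'll grasp it now.

Run:
```python
from workcell import *
from h import *
Rr=R(-104.56)
movep([560,224.7,130],Rr); st()
print(movel([560,224.7,77],max_speed=60,guard=15)); st()
clamp(); st()
movel([560,224.7,215],max_speed=100); st()
c=snap("top","2");snap("wrist","2")
```

```text
t 3.82 tcp [559.8 223.9 129.6] ft [-0.35  0.15  0.01] gap 85.5 q [-0.71  0.64  0.34  1.76 -0.28  0.79 -2.06]
False
t 4.85 tcp [560.2 224.8  77.3] ft [-0.    0.13  0.56] gap 85.5 q [-0.69  0.71  0.31  1.79 -0.32  0.69 -2.03]
t 5.53 tcp [560.1 224.8  77.2] ft [ 0.93 -0.02  3.18] gap 8.3 q [-0.69  0.71  0.31  1.79 -0.32  0.69 -2.03]
t 7.07 tcp [559.7 224.6 214.4] ft [ 0.22 -0.51 -0.6 ] gap 8.1 q [-0.75  0.53  0.39  1.69 -0.24  0.96 -2.09]
```

View pics/wrist2.png

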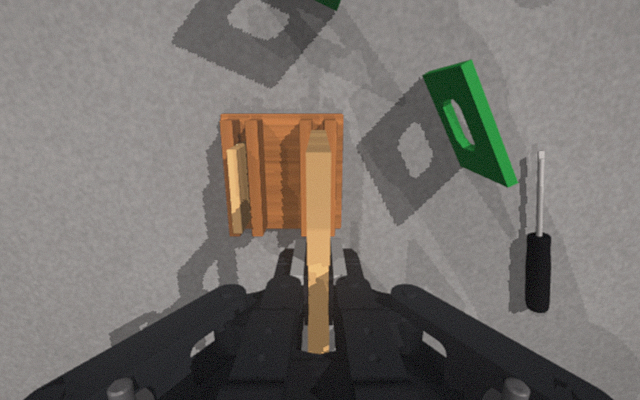

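View pics/top2.png

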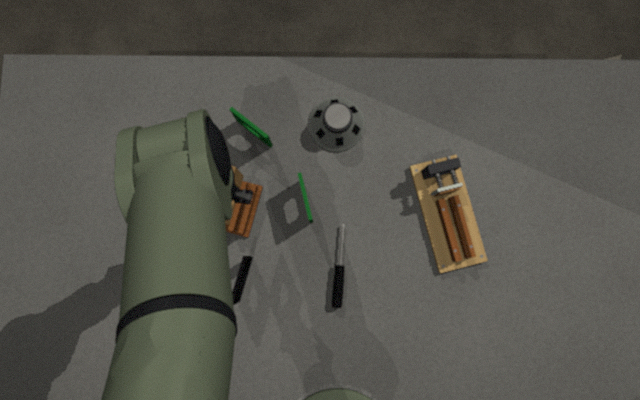

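The wrist view shows the brace gripped at (318,240), in line with the fingers, and the spare still in its slot at (238,190). Next I'll carry it over the jig.

Run:
```python
from workcell import *
from h import *
c=dict(np.load("wrist2.npz"));w=cloud(c);z=w[...,2]
m=(z>235)&(z<255); m[:,:300]=0;m[:,338:]=0;m[:,:]&=np.arange(400)[:,None]<290
p=w[m];print(m.sum(),np.nanmedian(p[:,2]),rect(p[:,:2]))
movel([508,-278.5,215],R(-75.4),max_speed=220); st()
c=snap("wrist","3");w=cloud(c);z=w[...,2]
for lo,hi in((43,56),(8,60),(70,100),(235,252)):
    n,l,s_,ce=cv2.connectedComponentsWithStats(((z>lo)&(z<hi)).astype(np.uint8))
    for i in range(1,n):
        if s_[i,4]>150: print(lo,s_[i],np.nanmedian(z[l==i]).round(1),rect(w[l==i][:,:2]))
```

```text
3889 245.07252397134113 (array([586.1, 217. ]), array([15.5, 56.1]), 165.28)
t 9.62 tcp [ 508.2 -277.8  215. ] ft [ 0.14  1.29 -0.39] gap 8.1 q [ 0.16  0.49  0.33  1.76 -0.19  0.93 -0.74]
43 [ 293   99   18  139 1732] 49.6 (array([ 508.9, -261.4]), array([ 15.8, 138.7]), 14.29)
43 [ 328   99   18  145 2040] 49.5 (array([ 514.5, -295. ]), array([ 15.9, 145. ]), 15.14)
8 [  257     0   126   250 18845] 16.0 (array([ 542.2, -270. ]), array([120.3, 259.3]), 14.43)
8 [ 303   25   35   43 1291] 16.1 (array([ 626.1, -249.1]), array([33.2, 33.4]), 104.39)
8 [  38   95   38  171 2843] 21.0 (array([420.2,  -6.3]), array([ 24.1, 200. ]), 176.54)
8 [  0 374  55  26 944] 11.7 (array([112.5,  34.4]), array([37.5, 81.7]), 107.62)
70 [ 270    0  101   86 4841] 84.5 (array([ 619.8, -250.3]), array([60.1, 75.8]), 104.6)
235 [ 273  148   90  205 5739] 245.6 (array([ 518.9, -273.5]), array([34.1, 85.9]), 29.82)
```

View pics/wrist3.png

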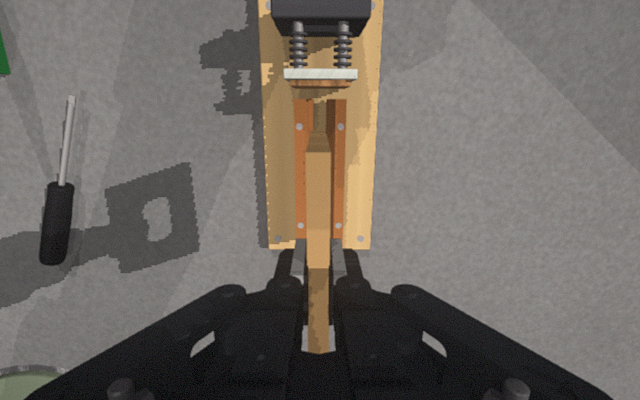

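The wrist view shows the brace's leading end at (318,140), lined up with the groove at (320,110), and the pad at (320,78). I'll insert it now.

Run:
```python
from workcell import *
from h import *
P=[508,-278.6]
print(movel(P+[135],max_speed=150,guard=12)); st()
print(movel(P+[88],max_speed=40,guard=8)); st()
print(movel(P+[76],max_speed=12,guard=5)); st()
snap("wrist","4");snap("side","4")
```

```text
False
t 10.35 tcp [ 508.3 -278.8  135.6] ft [ 0.4   0.02 -0.61] gap 7.7 q [ 0.2   0.59  0.29  1.82 -0.23  0.77 -0.71]
False
t 11.68 tcp [ 508.2 -278.6   88.3] ft [-0.07  0.42 -0.39] gap 8.2 q [ 0.22  0.66  0.26  1.84 -0.26  0.67 -0.69]
True
t 12.36 tcp [ 508.  -278.8   80.1] ft [-1.29 -0.63  9.33] gap 8.3 q [ 0.22  0.67  0.26  1.85 -0.26  0.66 -0.68]
```

View pics/side4.png

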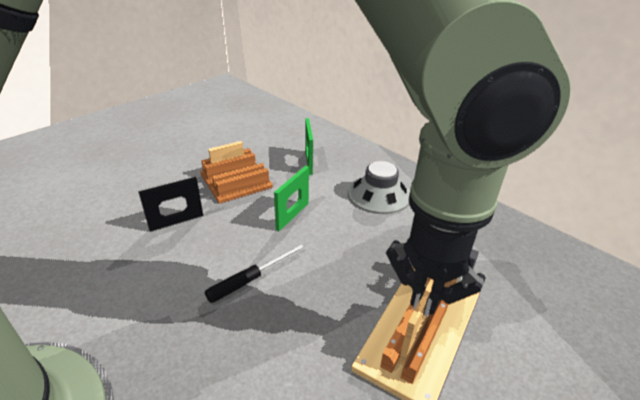

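View pics/wrist4.png

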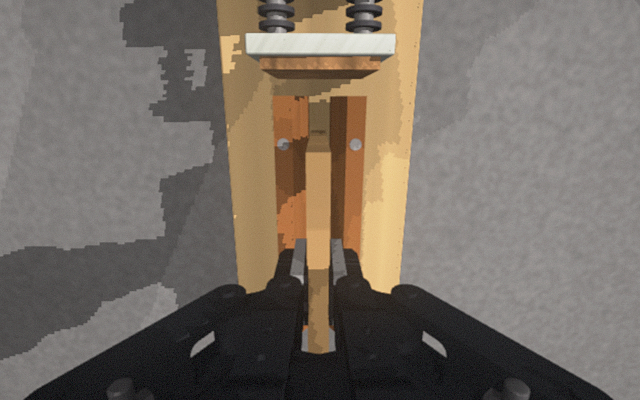

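The brace is in the groove: floor contact came at TCP z 80.1, against a predicted 80.2. In the wrist view it sits between the rails, with its end at (318,140) and the pad at (320,65). Next I'll lift it slightly and slide it.

```bash
cat >> h.py <<'E'
d=np.array([np.cos(np.radians(14.5)),np.sin(np.radians(14.5)),0])
O=np.array([546.7,-268.6,0])
def at(x,z): return (O+x*d+np.array([0,0,z])).tolist()
def ax(s): return round(float((s["eef_pos"]-O)@d),2), round(float(s["ft_force"]@d),2)
E
python3 - <<'E'
from workcell import *
from h import *
s=st();x0,_=ax(s);Z=81.2
movel(at(-40,Z),max_speed=10); wait(.3); s=st();print(ax(s))
print(movel(at(-17,Z),max_speed=40,guard=8)); wait(.3); s=st();print(ax(s))
print(movel(at(0,Z),max_speed=12,guard=3)); s=st();print(ax(s)); wait(.4);s=st();print(ax(s))
snap("wrist","5")
E
```

```text
t 12.46 tcp [ 508.  -278.8   80.1] ft [-1.18 -0.66  8.94] gap 8.0 q [ 0.22  0.67  0.26  1.85 -0.26  0.66 -0.68]
t 13.06 tcp [ 507.9 -278.6   81.1] ft [-0.08 -0.14 -0.29] gap 7.8 q [ 0.22  0.67  0.26  1.85 -0.26  0.66 -0.68]
(-40.03, -0.11)
False
t 14.08 tcp [ 530.2 -272.9   81.3] ft [-0.45 -0.28 -1.17] gap 7.8 q [ 0.2   0.69  0.26  1.8  -0.26  0.69 -0.71]
(-17.08, -0.5)
True
t 15.0 tcp [ 540.3 -270.1   80.8] ft [-2.16 -0.56  0.53] gap 8.3 q [ 0.19  0.7   0.26  1.78 -0.26  0.7  -0.72]
(-6.54, -2.23)
t 15.4 tcp [ 540.  -270.1   80.6] ft [-1.92 -0.49 -0.3 ] gap 8.1 q [ 0.19  0.7   0.26  1.78 -0.26  0.7  -0.72]
(-6.86, -1.98)
```

View pics/wrist5.png

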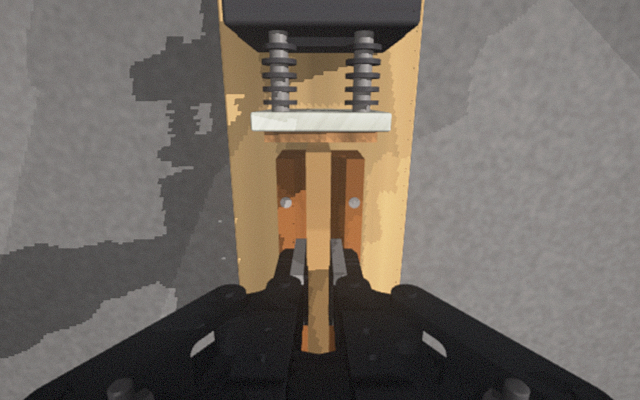

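The brace end at (318,150) touches the cork pad at (320,138). The force is about 2 N. I'll press in stages.

Run:
```python
from workcell import *
from h import *
Z=81.0
def f():
    v=[]
    for _ in range(6):
        wait(.08);v.append(ax(read_state()))
    m=np.mean(v,0);print(np.round(m,2));return m
x,F=-6.86,-2
movel(at(-2,Z),max_speed=12,guard=9);a=f()
movel(at(1.5,Z),max_speed=12,guard=9);b=f();st()
k=(b[1]-a[1])/(b[0]-a[0]);print("k N/mm",k)
dx=np.clip((9.8+b[1])/.8,-3,3);print(dx)
xt=1.5+dx
movel(at(xt,Z),max_speed=10,guard=9);f();st()
snap("wrist","6");snap("top","6");snap("side","6")
```

```text
[-2.44 -5.76]
[ 0.65 -8.09]
t 17.43 tcp [ 547.3 -268.3   80.8] ft [-8.29 -1.73  1.26] gap 8.1 q [ 0.18  0.71  0.27  1.76 -0.26  0.71 -0.73]
k N/mm -0.7526939655172413
2.1416666666666684
[ 2.53 -9.9 ]
t 18.3 tcp [ 549.1 -267.8   80.7] ft [-10.35  -1.1    2.24] gap 7.8 q [ 0.18  0.71  0.27  1.76 -0.26  0.71 -0.73]
```

View pics/wrist6.png

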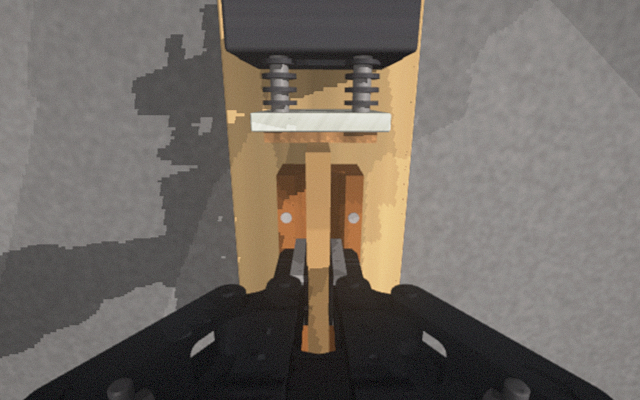

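View pics/side6.png

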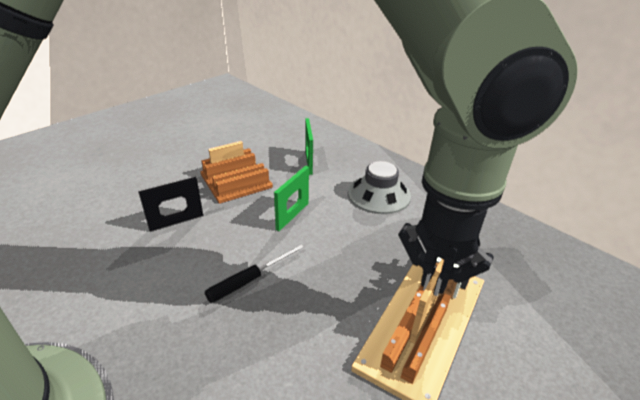

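```bash
python3 - <<'E'
from h import *
n=np.array([-d[1],d[0],0])
for t in "456":
    c=dict(np.load(f"wrist{t}.npz"));w=cloud(c);q=w-O;x=q@d;y=q@n;z=w[...,2]
    img=c["image"].astype(int)
    bright=(img.min(-1)>150)&(abs(y)<28)&(x>38)&(x<85)&(z>60)
    ho=(img.max(-1)<90)&(abs(y)<35)&(x>85)&(x<125)&(z>80)
    h=np.nanpercentile(x[ho],3) if ho.any() else None
    b=(abs(y)<12)&(z>100)&(z<118)&(x>-60)&(x<70)&(img[...,2]>img[...,0]+25)&(np.arange(400)[:,None]<265)
    print(t,bright.sum(),np.nanpercentile(x[bright],[3,50,97]).round(1),"plate z",np.nanmedian(z[bright]).round(1),"housing",h,"brace",b.sum(),np.nanmax(x[b]).round(1),np.nanmedian(y[b]).round(2),np.nanmedian(z[b]).round(1),rect(w[b][:,:2])[2])
E
python3 - <<'E'
import sys;sys.path.insert(0,'.')
from h import *
from workcell import *
for _ in range(4):
    wait(.25);s=read_state();print(s["time"],ax(s),np.round(s["ft_force"],2),np.round(s["eef_pos"],1),np.abs(s["qvel"]).max().round(4))
E
```

```text
4 3034 [50.7 54.4 59.9] plate z 84.7 housing None brace 2845 15.2 0.15 110.7 14.67
5 2691 [53.5 57.6 78.3] plate z 84.7 housing 86.87465979300667 brace 2845 48.4 0.52 111.1 14.89
6 2504 [62.9 66.7 76.4] plate z 84.7 housing 90.71898246254254 brace 2838 57.8 0.38 111.1 14.74
18.7 (2.55, -9.68) [-9.48 -2.    1.17] [ 549.1 -267.8   80.7] 0.0011
18.95 (2.54, -8.72) [-9.03  0.11  1.91] [ 549.1 -267.8   80.7] 0.0022
19.2 (2.53, -9.16) [-9.3  -0.62  1.45] [ 549.1 -267.8   80.7] 0.0016
19.45 (2.53, -9.3) [-9.38 -0.89  1.79] [ 549.1 -267.8   80.7] 0.0018
```

The plate has moved 12.3 mm and the force holds steady at about 9.3 N. The brace is centred and upright, so I'm handing in.

```bash
python3 -c "
from workcell import *
finish_job()"
```

```text
the job is handed in; nothing more can be done
```

I took the brace out of the rack, set it upright in the jig's groove and slid it against the cork pad. The job is handed in with the arm still holding it pressed there, at about 19.5 s of the 45 s allowed.

Last checks before handing in:
- **Stop:** the wrist camera shows it pushed in 12.3 mm, about 9.8 N by the spring rate. The wrist force sensor read 8.7 to 9.9 N along the groove, which agrees within its noise.
- **Steadiness:** the arm was still, with the tool position unchanged over the last second of readings.
- **Brace position:** it is 0.4 mm off the groove's middle line and about 0.2° off its direction. Its bottom is about 1 mm above the groove floor, judged from its top edge at 111 mm.
- **Uprightness:** I judged this only from the pictures and the groove fit; I did not measure the tilt.
- **Bystanders:** the small board, driver and screwdriver look unmoved in the last side picture. I did not measure their positions again.

No check failed or disagreed.

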